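# Hang the butter paddle on the hook at the back of the low cupboard

## Task

Hang the wooden butter paddle by the eye of its handle on the hook at the back of the low open cupboard, ridged side to the front, so that it hangs straight down and still on its own. The hook can be anywhere along its rail, so feel for it or look, and leave the tin cup, the biscuit cutter and the labelled tin where they stand.

Things in the scene. Friction and masses are not known exactly. Their poses are not given: they have to be found in the camera images.
- cupboard: Low brown wooden cupboard fixed to the table, 170 deep, 300 wide, 295 mm high, front open, no floor. Origin on the table, 80 mm behind its front edge, midway across; x points from the open front inwards, y left seen from the front, z up. Roof and sides 12 mm thick, clear width 276 mm. A 12 mm lintel leaves the opening 260 mm high; inside, the ceiling is at 283 mm. Steel rail along the back.
- rail (a point): Middle of the rail, axes as the cupboard's, at cupboard x = 68, y = 0, z = 200 mm (rail's face 6 mm behind it, 26 mm high). One clamped hook stands on the rail at an unreported place, y = -40 to +40 mm from here: find it by touch or sight. Pushed sideways with over 15 N it slides stiffly.
- mouth (a point): Middle of the cupboard's open front edge, 130 mm above the table; axes as the cupboard's. The hook seen through it: a steel base plate 30 wide, 32 high, its face at cupboard x = 68 mm, and a straight round pin 10 mm thick, rising towards the front at 45 degrees. The pin's axis runs from x = 68, z = 200 to x = 33, z = 235 mm; its round end stands 5 mm further.
- paddle: Wooden butter paddle, 190 mm long, 0.13 to 0.24 kg, lying ridged face up. Origin at the centre of the blade's underside; x along the handle to the eye, z out of the ridged face. Blade 80 long (x -40 to 40), 46 wide, 16 mm thick; handle 22 wide, 14 thick. Hung on the hook and let go, it swings down against the cupboard's back, the eye then about 205 mm above the table.
- eye (a point): Centre of the round eye at the handle's end, 130 mm along x from the paddle's origin and 6 mm above its underside; axes as the paddle's. Eye 40 mm outside, hole 22 mm, 12 mm thick; the hole runs along z.
- tin_cup: Small tin cup with a strap handle, 68x88x62 mm, origin under it; a bystander on the table.
- biscuit_cutter: Tin biscuit cutter, a 56 mm ring with a bow over it, 50 mm high, origin under it; a bystander on the table.
- tin_powder: Round tin with a paper label, 64 mm across, 105 mm high, origin under it; a bystander behind on the table.

How it is judged:
At the end, for the whole second after the job is handed in: The paddle hangs in the cupboard from the hook: its eye 180 to 230 mm above the table, in the back half of the cupboard (x 20 to 80 mm) and within 70 mm of its middle, its handle up and within 0.3 rad of vertical, the ridged side to the front, borne by the cupboard, let go and at rest (z of eye in the frame of cupboard between 0.18 and 0.23 m and x of eye in the frame of cupboard between 0.02 and 0.08 m and y of eye in the frame of cupboard between -0.07 and 0.07 m and angle between paddle's own x axis and vertical below 0.3 rad and z of mouth in the frame of paddle above 0.05 m and contact force between paddle and cupboard above 0.3 N and linear speed of paddle below 0.03 m/s and angular speed of paddle below 0.2 rad/s); the robot touches nothing.
It fails at once if the tin cup is shifted by more than 30 mm (distance of tin_cup from where it was at the start of the episode above 0.03 m).
It fails at once if the biscuit cutter is shifted by more than 30 mm (distance of biscuit_cutter from where it was at the start of the episode above 0.03 m).
It fails at once if the labelled tin is shifted by more than 30 mm (distance of tin_powder from where it was at the start of the episode above 0.03 m).
It also fails if it takes over 54 s, if anything falls off the work surface, if the arm or the gripper's body presses on something with over 40 N, if the wrist force passes 120 N, or if a joint passes its speed limit or range.

## Robot

A 6-joint arm with a two-finger parallel gripper is mounted at the origin on a cart in front of the work surface, level with it; the furniture and walls round the work are solid. World frame = base frame: x ahead of the robot, y to its left, z up, the work surface at z = 0. Lengths are in m, angles in rad, forces in N, time in s.
With the tool pointing down it reaches from about 0.35 to 0.85 m from the base axis. Payload 8.1 kg.
Tool frame: the origin (TCP) lies between the finger pads; the fingertips stand 14 mm ahead of it and the grasp point (between the pads) lies 5 mm behind it; z points along the fingers, y is the line along which they close (so a half turn about z gives the same grasp; the last joint's range is limited). The gripper opens to 85 mm and grips with 20 to 120 N. Pads are 22 mm wide; open, the fingers measure 114 mm over their backs; the gripper's body (76 mm by 85 mm) begins 54 mm behind the grasp point. The pads swing forward as they close: fully open they stand 13 mm farther back than shut.
Start: joints at [1.175, 0.13, 1.488, -0, 1.523, -0.085], TCP at [0.183, 0.571, 0.245] pointing down, gripper open.
Joint ranges: [-2.96, 2.96], [-0.89, 2.26], [0.02, 2.5], [-1.34, 4.48], [0, 2.73], [-2.66, 2.66]. Speed limits (rad/s): [2.39, 2.39, 2.79, 3.14, 3.14, 3.14].

## Interface

Orientations are given as a unit quaternion [x, y, z, w].
In Python, from bench import robot gives the robot as it stands.
- The arm moves only by the tool servo_tool, never from a script. Its argument "series" is a list that holds one entry, the list of rows, each a list of 7 numbers: the shift along the tool's x, y, z in cm, then the turn, a rotation vector about the tool's x, y, z in degrees, then the closure, from 0 (fully open) to 1 (shut). In form: [[[tx, ty, tz, wx, wy, wz, fingers], ...]]. A call has 1 to 10 rows; each row shifts and turns the commanded pose from where the row before left it, along the tool's axes as they then stand; what a row does not reach is not made up. A row lasts 1/8 s, in which the tool goes at most 62.5 mm and 10.7 degrees, less where a joint would pass 70% of its speed; a pose out of reach is approached as far as the arm can. A call with a gripper value outside its range is refused whole. The fingers move at their own pace and stop on an object; "squeeze" is the grip in N (left out, the last holds). Time passes only in rows, so rows that do not move let the fingers close. It gives the time, the measured TCP pose, the force and the opening at its end, in the units of the state.
- robot.observe(): the state, without advancing time (a new reading comes with each control period).
- robot.capture(name): name is "side" or "top" or "wrist"; returns the picture (384x512x3 uint8, red, green, blue); there is no depth.
- robot.camera_params(name): a dict with "K" (3x3 intrinsics, pixels), "dist_coeffs" ([k1, k2, p1, p2, k3] as OpenCV has them; the pictures are not rectified), "position" and "orientation" of the camera in the world. Camera axes: x right, y down, z forward; pixel columns grow to the right and rows downward; lengths in m; the calibration is good to about 2 mm. A picture is of the moment at which its call begins: read the wrist's pose just before it. camera_params takes no time and is no camera call; for the wrist camera it gives the pose at the moment of the call.
- robot.close_job(): hands the job in, once; it reports no verdict.
The state is a dict: "time": time; "joint_positions": joint angles; "qd": joint speeds; "effort": joint torques, N m; "tool_pos": TCP position; "tcp_rot": TCP orientation; "wrist_force": force on the tool from outside, world axes, zero at the start; "torque": the same for the moment, N m; "grip_width": opening from 0.0 (shut) to 1.0 (fully open).
Only numpy, scipy, OpenCV 4.12 (cv2) and the standard library are available. Lean on these libraries where they do the work, as an engineer would, in place of code of your own. Each camera call takes 0.05 s, during which the arm holds its last target. There are 200 camera calls.

## Working session

There is one attempt and no reset: what is moved stays moved. The work goes in short steps, Python scripts to look and compute and a tool call to move; the robot and the scene stay as the last step left them, time stands still between calls to the robot, and variables do not carry over. Pictures are saved under pics/ and viewed, on a budget of 10 in all, crops included, one or two more only if the job needs it, and the job is handed in when it is done.

Besides the shell and the picture viewer there is one more tool, called after "Request:" as name([rows], argument=value, ...), one row to a line, values as JSON. servo_tool: Moves the arm, as the interface text tells. Its arguments: {"type":"object","properties":{"series":{"type":"array"},"squeeze":{"type":"number"}},"required":["series"]}

```bash
mkdir -p pics; ls; python3 - <<'E'
from bench import robot
import cv2,numpy as np
s=robot.observe();print(s)
for n in("top","side"):
    im=robot.capture(n);cv2.imwrite(f"pics/{n}0.png",im[:,:,::-1]);p=robot.camera_params(n);print(n,p)
E
```

```text
pics
{'time': 0.0, 'joint_positions': array([ 1.17458860e+00,  1.31160765e-01,  1.48931320e+00,  2.85418908e-05,
        1.52300329e+00, -8.53754695e-02]), 'qd': array([-0.0007131 ,  0.0024951 , -0.0029102 , -0.00039943,  0.00070676,
        0.00011899]), 'effort': array([-4.81081242e-04, -5.69407690e+01, -5.00549126e+01, -2.96457520e-04,
        1.45886501e-02, -3.14875763e-05]), 'tool_pos': array([0.18325721, 0.57076331, 0.24422603]), 'tcp_rot': array([ 1.54791846e-01,  9.87946657e-01, -9.11715392e-04, -2.38554520e-04]), 'wrist_force': array([-0.31606149, -0.19878313,  0.53319002]), 'torque': array([ 0.03941636, -0.0040752 ,  0.02741446]), 'grip_width': 0.9953206704507408}
top {'K': array([[414.7438559 ,   0.        , 252.0552958 ],
       [  0.        , 414.7438559 , 185.04066512],
       [  0.        ,   0.        ,   1.        ]]), 'dist_coeffs': array([-0.15574001,  0.        ,  0.        ,  0.        ,  0.        ]), 'position': array([ 0.31122672, -0.03744914,  1.33568893]), 'orientation': array([-0.69929014,  0.70912579, -0.08160582,  0.03839802])}
side {'K': array([[385.92026322,   0.        , 252.67571463],
       [  0.        , 385.92026322, 190.01136861],
       [  0.        ,   0.        ,   1.        ]]), 'dist_coeffs': array([-0.12503877,  0.        ,  0.        ,  0.        ,  0.        ]), 'position': array([ 0.04726872, -0.70739353,  0.70458093]), 'orientation': array([ 0.84964869, -0.28818668,  0.1469158 , -0.41648684])}
```

View pics/top0.png

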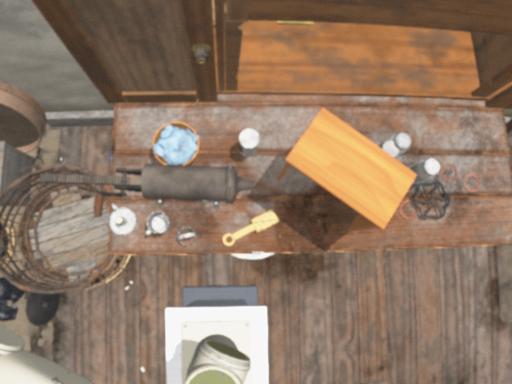

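View pics/side0.png

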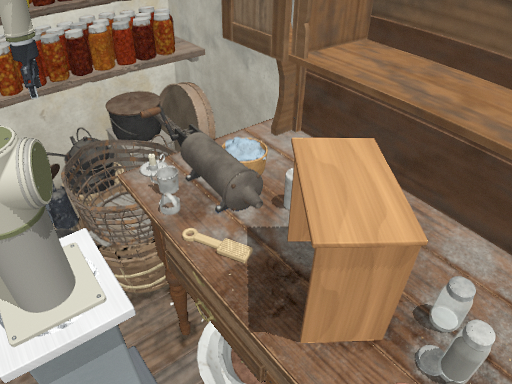

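```bash
cat > h.py <<'E'
import numpy as np,cv2
from bench import robot
from scipy.spatial.transform import Rotation as R
from scipy.optimize import least_squares
def cam(n):
    p=robot.camera_params(n);return p["K"],p["dist_coeffs"],p["position"],R.from_quat(p["orientation"])
def ray(c,uv):
    K,d,o,r=c;q=cv2.undistortPoints(np.array([[uv]],float),K,d)[0,0];v=r.apply([q[0],q[1],1]);return o,v/np.linalg.norm(v)
def onz(c,uv,z):
    o,v=ray(c,uv);return o+v*(z-o[2])/v[2]
def tri(*cu):
    A=0;b=0;rs=[ray(c,u) for c,u in cu]
    for o,v in rs:
        P=np.eye(3)-np.outer(v,v);A=A+P;b=b+P@o
    x=np.linalg.solve(A,b);return x,[np.linalg.norm(np.cross(x-o,v)) for o,v in rs]
def proj(c,X):
    K,d,o,r=c;x=r.inv().apply(np.atleast_2d(X)-o);return cv2.projectPoints(x,np.zeros(3),np.zeros(3),K,d)[0][:,0]
E
python3 - <<'E'
from h import *
np.set_printoptions(precision=4,suppress=True)
t,s=cam("top"),cam("side")
T=[(322,110),(416,178),(384,226),(287,158)];S=[(378,138),(425,242),(312,244),(291,138)]
for a,b in zip(T,S):print(tri((t,a),(s,b)),onz(t,a,.295))
for n,a,b in(("eye",(228,239),(187,235)),("bladetip",(277,215),(250,252)),("tinlid",(250,135),(290,171)),("cut",(186,236),(170,203)),("cup",(157,223),(168,180)),("blade end far L",(273,211),(252,246))):print(n,tri((t,a),(s,b)),onz(t,a,.014))
print(proj(t,[.183,.571,.245]),proj(s,[.183,.571,.245]))
# fit cupboard pose: x,y,yaw
c=np.array([[.09,.15,.295],[.09,-.15,.295],[-.08,-.15,.295],[-.08,.15,.295]])
def f(p):
    W=R.from_euler('z',p[2]).apply(c)+[p[0],p[1],0]
    return np.r_[(proj(t,W)-T).ravel(),(proj(s,W)-S).ravel()]
r=least_squares(f,[.5,-.2,.6]);print(r.x,np.degrees(r.x[2]),r.fun.round(1))
E
```

```text
(array([ 0.6997, -0.3019,  0.2925]), [np.float64(0.007858035313695957), np.float64(0.00785803531369583)]) [ 0.6926 -0.2953  0.295 ]
(array([ 0.5068, -0.5486,  0.2927]), [np.float64(0.0021160647811524196), np.float64(0.002116064781152368)]) [ 0.5049 -0.5456  0.295 ]
(array([ 0.3749, -0.4441,  0.2897]), [np.float64(0.004732532478114864), np.float64(0.004732532478114764)]) [ 0.3784 -0.4451  0.295 ]
(array([ 0.5576, -0.1936,  0.2934]), [np.float64(0.0033572118390855525), np.float64(0.0033572118390855937)]) [ 0.56   -0.1954  0.295 ]
eye (array([ 0.3618, -0.0396,  0.0017]), [np.float64(0.004073345464940122), np.float64(0.004073345464940083)]) [ 0.365  -0.0412  0.014 ]
bladetip (array([ 0.4396, -0.1989,  0.0217]), [np.float64(0.0011713172127604118), np.float64(0.0011713172127603216)]) [ 0.4393 -0.1993  0.014 ]
tinlid (array([ 0.6642, -0.104 ,  0.1164]), [np.float64(0.012773804605730164), np.float64(0.012773804605730165)]) [ 0.7061 -0.1172  0.014 ]
cut (array([0.3774, 0.091 , 0.0144]), [np.float64(0.001464735456924764), np.float64(0.0014647354569248532)]) [0.3761 0.0916 0.014 ]
cup (array([0.4194, 0.1816, 0.0233]), [np.float64(0.002183760216592436), np.float64(0.0021837602165925172)]) [0.4181 0.184  0.014 ]
blade end far L (array([ 0.4535, -0.1868,  0.0234]), [np.float64(0.0023787746656098695), np.float64(0.0023787746656098122)]) [ 0.4524 -0.1867  0.014 ]
[[  0.7511 303.7522]] [[35.4995 91.5104]]
[ 0.5277 -0.3713 -0.649 ] -37.186300323406584 [ 4.   0.9 -0.3 -1.4 -0.9  2.   3.2  2.  -4.5  2.1 -2.1 -2.5  2.  -3.4
  3.7  1.3]
```

```bash
cat >> h.py <<'E'
np.set_printoptions(precision=4,suppress=True)
def toolR(az,pitch):
    """tool x at azimuth az when straight down; then pitched up by pitch deg about horizontal (z gains +x dir)"""
    a=np.radians(az);x=np.array([np.cos(a),np.sin(a),0]);z=np.array([0,0,-1.]);y=np.cross(z,x)
    M=R.from_matrix(np.c_[x,y,z])
    return M*R.from_rotvec([0,np.radians(pitch),0])
def plan(p,Rt):
    """turn (deg, tool axes) to do first, then shift (cm) in the new tool axes"""
    s=robot.observe();R0=R.from_quat(s["tcp_rot"])
    w=np.degrees((R0.inv()*Rt).as_rotvec());d=100*Rt.inv().apply(np.array(p)-s["tool_pos"])
    print("t",round(s["time"],2),"at",s["tool_pos"],"q",s["joint_positions"],"F",s["wrist_force"]);print("turn",w.round(1),np.ceil(np.linalg.norm(w)/10.7),"shift",d.round(2),np.ceil(np.linalg.norm(d)/6.25));return w,d
E
python3 - <<'E'
from h import *
plan([.41,-.139,.2],toolR(116,0))
print(toolR(-37,45).as_matrix())
E
```

```text
t 0.1 at [0.1833 0.5708 0.2443] q [ 1.1746  0.1311  1.4892 -0.      1.523  -0.0854] F [-0.6016  0.8277  0.1657]
turn [-0.1  0.  46.2] 5.0 shift [-73.74 -10.74   4.43] 12.0
[[ 0.5647 -0.6018  0.5647]
 [-0.4255 -0.7986 -0.4255]
 [ 0.7071 -0.     -0.7071]]
```

Request:
servo_tool([
  [[0, 0, 0, 0, 0, 9.2, 0], [0, 0, 0, 0, 0, 9.2, 0], [0, 0, 0, 0, 0, 9.2, 0], [0, 0, 0, 0, 0, 9.2, 0], [0, 0, 0, 0, 0, 9.2, 0], [-5.3, -0.8, 0, 0, 0, 0, 0], [-5.3, -0.8, 0, 0, 0, 0, 0], [-5.3, -0.8, 0, 0, 0, 0, 0], [-5.3, -0.8, 0, 0, 0, 0, 0], [-5.3, -0.8, 0, 0, 0, 0, 0]],
])

```text
time: 1.35
tool_pos: [0.2646, 0.3141, 0.2449]
tcp_rot: [0.528, 0.849, -0.0, 0.0]
wrist_force: [1.2, -1.0, 0.7]
grip_width: 0.997
```

Request:
servo_tool([
  [[-5.3, -0.8, 0.5, 0, 0, 0, 0], [-5.3, -0.8, 0.5, 0, 0, 0, 0], [-5.3, -0.8, 0.5, 0, 0, 0, 0], [-5.3, -0.8, 0.5, 0, 0, 0, 0], [-5.3, -0.8, 0.5, 0, 0, 0, 0], [-5.3, -0.8, 0.5, 0, 0, 0, 0], [-5.3, -0.8, 0.5, 0, 0, 0, 0], [-5.3, -0.8, 0.5, 0, 0, 0, 0], [-4.7, 0, 0.5, 0, 0, 0, 0], [0, 0, 0, 0, 0, 0, 0]],
])

```text
time: 2.6
tool_pos: [0.4148, -0.1373, 0.199]
tcp_rot: [0.53, 0.848, -0.0, -0.001]
wrist_force: [-0.4, 0.6, 0.6]
grip_width: 1.0
```

```bash
python3 - <<'E'
from h import *
plan([.41,-.139,.2],toolR(116,0))
c=cam("wrist");im=robot.capture("wrist");cv2.imwrite("pics/w1.png",im[:,:,::-1]);print(c[2],c[3].as_matrix())
import pickle;pickle.dump((c[0],c[1],c[2],c[3].as_quat()),open("w1.pkl","wb"))
E
```

```text
t 2.6 at [ 0.4148 -0.1373  0.199 ] q [-0.4367 -0.2989  1.9779 -0.0005  1.465  -0.8901] F [-0.3892  0.588   0.6225]
turn [-0.1 -0.1 -0. ] 1.0 shift [ 0.06 -0.51 -0.1 ] 1.0
[ 0.3863 -0.0778  0.3285] [[ 0.8986  0.424   0.1129]
 [ 0.4388 -0.8672 -0.2355]
 [-0.0019  0.2612 -0.9653]]
```

View pics/w1.png

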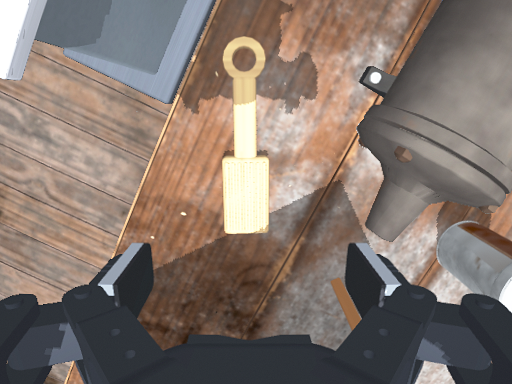

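```bash
python3 - <<'E'
from h import *
c=cam("wrist")
t,s=cam("top"),cam("side")
e=onz(c,(244,61),.012);b=onz(c,(246,195),.016);print("eye",e,"blade",b,np.linalg.norm(e-b),np.degrees(np.arctan2(*(e-b)[1::-1])))
print("blade w",np.linalg.norm(onz(c,(223,157),.016)-onz(c,(268,157),.016)),"len",np.linalg.norm(onz(c,(246,157),.016)-onz(c,(247,233),.016)))
print("2-view eye",tri((c,(244,61)),(s,(187,235))),tri((c,(244,61)),(t,(228,239))))
C=np.array([.5277,-.3713,0]);Y=R.from_euler('z',-37.2,degrees=True)
p=C+Y.apply([-.134,0,.212])
Rt=toolR(143,-60);print(Rt.as_matrix());w,d=plan(p,Rt)
# stepwise: az turn, lift etc.
print(R.from_quat(robot.observe()["tcp_rot"]).inv().apply(p-robot.observe()["tool_pos"])*100)
E
```

```text
eye [ 0.3636 -0.0424  0.012 ] blade [ 0.4207 -0.1553  0.016 ] 0.12650155249900988 116.81919864229637
blade w 0.04346035069322055 len 0.0785867841399025
2-view eye (array([ 0.3604, -0.0398,  0.0015]), [np.float64(0.0029107360404737573), np.float64(0.0029107360404738544)]) (array([ 0.3644, -0.0418,  0.0131]), [np.float64(0.000966678319520721), np.float64(0.0009666783195207511)])
[[-0.3993  0.6018  0.6916]
 [ 0.3009  0.7986 -0.5212]
 [-0.866   0.     -0.5   ]]
t 2.65 at [ 0.4145 -0.1358  0.1993] q [-0.4344 -0.3014  1.9793  0.0001  1.4662 -0.889 ] F [-0.323   0.6896 -0.5155]
turn [-14.2 -59.  -24.4] 7.0 shift [ -6.   -11.95   7.86] 3.0
[-14.1567  -6.2026  -1.2863]
```

Request:
servo_tool([
  [[0, 0, 0, -2.03, -8.43, -3.49, 0], [0, 0, 0, -2.03, -8.43, -3.49, 0], [0, 0, 0, -2.03, -8.43, -3.49, 0], [0, 0, 0, -2.03, -8.43, -3.49, 0], [0, 0, 0, -2.03, -8.43, -3.49, 0], [0, 0, 0, -2.03, -8.43, -3.49, 0], [0, 0, 0, -2.03, -8.43, -3.49, 0], [0, 0, 0, 0, 0, 0, 0]],
])

```text
time: 3.65
tool_pos: [0.4829, -0.122, 0.2705]
tcp_rot: [0.287, 0.837, -0.166, 0.435]
wrist_force: [-1.1, -0.3, 0.5]
grip_width: 1.001
```

```bash
python3 - <<'E'
from h import *
C=np.array([.5277,-.3713,0]);Y=R.from_euler('z',-37.2,degrees=True)
plan(C+Y.apply([-.134,0,.212]),toolR(143,-60))
E
```

```text
t 3.65 at [ 0.4829 -0.122   0.2705] q [ 0.0452 -0.893   2.4974 -0.7937  0.8931 -0.5593] F [-1.0868 -0.2789  0.535 ]
turn [-2.3 -4.6  0.4] 1.0 shift [  2.47 -17.17   7.41] 4.0
```

```bash
python3 - <<'E'
from h import *
s=robot.observe();c=cam("wrist");R0=R.from_quat(s["tcp_rot"])
X=R0.inv().apply(c[2]-s["tool_pos"]);Q=R0.inv()*c[3];print("camoff",X,Q.as_matrix(),c[0][0,0])
C=np.array([.5277,-.3713,0]);Y=R.from_euler('z',-37.2,degrees=True)
H=np.array([[.068,y,.2] for y in(-.04,0,.04)]+[[.03,y,.238] for y in(-.04,0,.04)]);W=C+Y.apply(H)
print("now",proj(c,W))
for P,az,p in((-50,143,(-.07,0,.175)),(-55,143,(-.07,0,.175)),(-55,143,(-.09,0,.185)),(-55,143,(-.085,.0,.17)),(-55,135,(-.085,.03,.175))):
    Rt=toolR(az,P);tp=C+Y.apply(p);cc=(c[0],c[1],tp+Rt.apply(X),Rt*Q);print(P,az,p,tp,Y.inv().apply(cc[2]-C),proj(cc,W).round(0).tolist())
E
```

```text
camoff [ 0.0657 -0.     -0.1287] [[ 0.0002 -0.9649 -0.2627]
 [ 1.      0.      0.0008]
 [-0.0008 -0.2627  0.9649]] 326.1192592875133
now [[ 91.3819 227.408 ]
 [121.1504 228.2959]
 [151.6697 229.1467]
 [ 70.0103 251.9327]
 [103.1093 253.28  ]
 [137.2693 254.5378]]
-50 143 (-0.07, 0, 0.175) [ 0.4719 -0.329   0.175 ] [-0.2108 -0.0005  0.2074] [[198.0, 331.0], [248.0, 332.0], [298.0, 331.0], [187.0, 391.0], [248.0, 391.0], [309.0, 391.0]]
-55 143 (-0.07, 0, 0.175) [ 0.4719 -0.329   0.175 ] [-0.2131 -0.0005  0.195 ] [[199.0, 316.0], [248.0, 316.0], [297.0, 316.0], [189.0, 375.0], [248.0, 375.0], [307.0, 375.0]]
-55 143 (-0.09, 0, 0.185) [ 0.456  -0.3169  0.185 ] [-0.2331 -0.0005  0.205 ] [[203.0, 303.0], [248.0, 304.0], [293.0, 303.0], [194.0, 355.0], [248.0, 356.0], [302.0, 355.0]]
-55 143 (-0.085, 0.0, 0.17) [ 0.46   -0.3199  0.17  ] [-0.2281 -0.0005  0.19  ] [[201.0, 321.0], [248.0, 322.0], [295.0, 321.0], [192.0, 379.0], [248.0, 379.0], [304.0, 378.0]]
-55 135 (-0.085, 0.03, 0.175) [ 0.4781 -0.296   0.175 ] [-0.2268  0.0494  0.195 ] [[194.0, 315.0], [238.0, 315.0], [285.0, 315.0], [177.0, 369.0], [229.0, 371.0], [285.0, 372.0]]
```

```bash
python3 - <<'E'
from h import *
im=robot.capture("wrist");cv2.imwrite("pics/w2.png",im[::-1,::-1,::-1]);c=cam("wrist");print(c[2])
C=np.array([.5277,-.3713,0]);Y=R.from_euler('z',-37.2,degrees=True);print(Y.inv().apply(c[2]-C))
E
```

```text
[ 0.3709 -0.0324  0.2886]
[-0.3298  0.1752  0.2886]
```

View pics/w2.png

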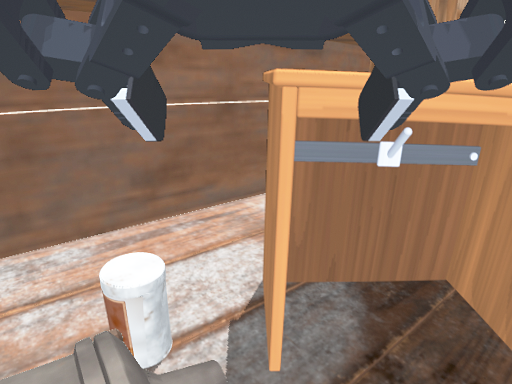

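```bash
python3 - <<'E'
from h import *
import pickle
c=cam("wrist");pickle.dump((c[0],c[1],c[2],c[3].as_quat()),open("w2.pkl","wb"))
t,s=cam("top"),cam("side")
T=[(322,110),(416,178),(384,226),(287,158)];S=[(378,138),(425,242),(312,244),(291,138)]
k=np.array([[.09,.15,.295],[.09,-.15,.295],[-.08,-.15,.295],[-.08,.15,.295]])
w=np.array([[-.08,.15,.295],[-.08,.15,0],[-.08,.138,0]]);wp=511-np.array([265,268,281]),383-np.array([74,369,371]);wp=np.c_[wp]
if wp.shape[0]==2:wp=wp.T
hp=np.array([[511-389,383-154],[511-408,383-129]])
def f(p):
    q=R.from_euler('z',p[2]);o=[p[0],p[1],0]
    h=np.array([[.068,p[3],.2],[.0295,p[3],.2385]])
    return np.r_[(proj(t,q.apply(k)+o)-T).ravel(),(proj(s,q.apply(k)+o)-S).ravel(),(proj(c,q.apply(w)+o)-wp).ravel(),(proj(c,q.apply(h)+o)-hp).ravel()]
r=least_squares(f,[.528,-.371,-.65,0],loss='soft_l1');print(r.x,np.degrees(r.x[2]),f(r.x).round(1))
C=np.r_[r.x[:2],0];Y=R.from_euler('z',r.x[2])
plan(C+Y.apply([-.09,0,.185]),toolR(143,-55))
E
```

```text
[ 0.5296 -0.3684 -0.6553 -0.004 ] -37.543455943830615 [  3.3   0.1  -1.3  -1.7  -2.3   1.4   2.1   0.9  -4.5   1.4  -3.5  -3.8
   0.9  -5.2   3.9   0.3 -16.9   7.2  -0.1  -0.7   1.5   1.3  -0.5   0.8
   0.4   1.3]
t 3.7 at [ 0.4822 -0.1226  0.2694] q [ 0.0433 -0.893   2.498  -0.7912  0.8942 -0.5604] F [-0.5645 -1.3068 -0.067 ]
turn [-2.4  0.3  0.3] 1.0 shift [  1.41 -16.69  12.7 ] 4.0
```

Request:
servo_tool([
  [[0.2, -3.3, 2.1, -2.4, 0.3, 0.3, 0], [0.2, -3.3, 2.1, 0, 0, 0, 0], [0.2, -3.3, 2.1, 0, 0, 0, 0], [0.2, -3.3, 2.1, 0, 0, 0, 0], [0.2, -3.3, 2.1, 0, 0, 0, 0], [0.2, 0, 2.1, 0, 0, 0, 0], [0, 0, 0, 0, 0, 0, 0]],
])

```text
time: 4.58
tool_pos: [0.4807, -0.3139, 0.216]
tcp_rot: [0.29, 0.848, -0.148, 0.419]
wrist_force: [-0.2, 0.6, -0.2]
grip_width: 1.0
```

```bash
python3 - <<'E'
from h import *
import pickle
C=np.array([.5296,-.3684,0]);Y=R.from_euler('z',-37.5,degrees=True)
plan(C+Y.apply([-.09,0,.185]),toolR(143,-55))
c=cam("wrist");im=robot.capture("wrist");cv2.imwrite("pics/w3.png",im[::-1,::-1,::-1]);pickle.dump((c[0],c[1],c[2],c[3].as_quat()),open("w3.pkl","wb"))
H=C+Y.apply([[.068,-.004,.2],[.0295,-.004,.2385]]);print("expect(rot)",[511,383]-proj(c,H))
E
```

```text
t 4.58 at [ 0.4807 -0.3139  0.216 ] q [-0.6663 -0.6958  2.4719 -0.0056  0.4448 -1.573 ] F [-0.2435  0.5612 -0.2281]
turn [-1.1 -2.3 -0.3] 1.0 shift [ 3.58 -1.33  0.29] 1.0
expect(rot) [[281.1008 110.9009]
 [285.9747  64.1325]]
```

View pics/w3.png

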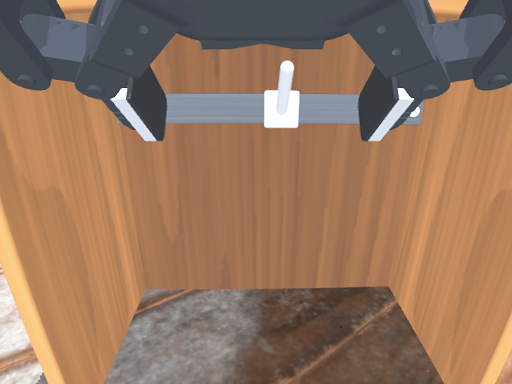

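```bash
python3 - <<'E'
from h import *
import pickle
L=lambda f:(lambda a:(a[0],a[1],a[2],R.from_quat(a[3])))(pickle.load(open(f,"rb")))
a,b=L("w2.pkl"),L("w3.pkl")
m=lambda u,v:(511-u,383-v)
C=np.array([.5296,-.3684,0]);Y=R.from_euler('z',-37.5,degrees=True)
for n,x,y in(("plate",m(389,154),m(282,109)),("tip",m(408,129),m(287.5,61)),("base",m(392,153),m(282,112)),("backL",m(295,281),m(145,290)),("backR",m(450,281),m(390,288))):
    p,e=tri((a,x),(b,y));print(n,p,Y.inv().apply(p-C),np.round(e,4))
l,r=onz(b,m(145,290),0),onz(b,m(390,288),0);print(l,r,np.degrees(np.arctan2(*(l-r)[1::-1]))-90,np.linalg.norm(l-r),Y.inv().apply((l+r)/2-C))
E
```

```text
plate [ 0.5822 -0.4145  0.2   ] [ 0.0698 -0.0045  0.2   ] [0.0014 0.0014]
tip [ 0.5489 -0.3886  0.239 ] [ 0.0276 -0.0043  0.239 ] [0.0017 0.0017]
base [ 0.5761 -0.4098  0.2008] [ 0.062  -0.0045  0.2008] [0.0008 0.0008]
backL [ 0.6108 -0.286   0.0494] [0.0143 0.1149 0.0494] [0.0033 0.0033]
backR [ 0.5037 -0.5124  0.0094] [ 0.0671 -0.13    0.0094] [0.0026 0.0026]
[ 0.6797 -0.3034  0.    ] [ 0.5122 -0.5268  0.    ] -36.8593430532605 0.2792350791949376 [0.0811 0.0033 0.    ]
```

```bash
cat >> h.py <<'E'
def rows(way):
    """way: list of (p,R) per row; prints rows from the present pose, rounding carried forward"""
    s=robot.observe();p=s["tool_pos"].copy();r=R.from_quat(s["tcp_rot"]);o=[]
    for P,Q in way:
        d=np.round(100*r.inv().apply(np.array(P)-p),2);w=np.round(np.degrees((r.inv()*Q).as_rotvec()),1)
        p=p+r.apply(d/100);r=r*R.from_rotvec(np.radians(w));o.append(d.tolist()+w.tolist())
        if np.linalg.norm(d)>6.2 or np.linalg.norm(w)>10.7:print("TOO BIG",len(o))
    print(o)
E
python3 - <<'E'
from h import *
p0=np.array([.4807,-.3139,.216]);g=np.array([.4125,-.139,.20])
w=[]
P=-53;az=143
for i,f in enumerate([.25,.5,.75,1,1,1,1]+[1]*18):
    if i<7: P=min(0,P+(4 if i==0 else 8.5))
    else: az=max(-63.2,az-10.4)
    if i==6:P=0
    w.append((p0+(g-p0)*min(1,f),toolR(az,P)))
for k in range(3): az=max(-63.2,az-10.4);w.append((g,toolR(az,0)))
rows(w);print(az)
E
```

```text
[[2.84, 2.33, -2.92, -1.0, 3.8, -0.3], [2.91, 2.46, -2.75, -0.0, 8.5, 0.0], [3.3, 2.47, -2.3, -0.0, 8.5, 0.0], [3.59, 2.47, -1.78, -0.0, 8.5, 0.0], [0.0, -0.0, 0.0, -0.0, 8.5, 0.0], [0.0, -0.0, 0.0, -0.0, 8.5, 0.0], [0.0, -0.0, 0.0, -0.0, 6.5, 0.0], [-0.0, -0.0, 0.0, -0.0, 0.0, 10.4], [-0.0, -0.0, 0.0, -0.0, 0.0, 10.4], [-0.0, -0.0, 0.0, -0.0, 0.1, 10.4], [-0.0, -0.0, 0.0, -0.0, -0.0, 10.4], [-0.0, -0.0, 0.0, -0.0, -0.0, 10.4], [-0.0, -0.0, 0.0, -0.0, -0.0, 10.4], [-0.0, -0.0, 0.0, -0.1, -0.0, 10.4], [-0.0, -0.0, 0.0, 0.0, -0.0, 10.4], [-0.0, 0.0, 0.0, 0.0, -0.0, 10.4], [-0.0, 0.0, 0.0, 0.0, -0.0, 10.4], [-0.0, 0.0, 0.0, 0.0, -0.0, 10.4], [-0.0, 0.0, 0.0, 0.0, -0.0, 10.4], [-0.0, 0.0, 0.0, 0.0, -0.1, 10.4], [-0.0, 0.0, 0.0, 0.0, 0.0, 10.4], [-0.0, 0.0, 0.0, 0.0, 0.0, 10.4], [-0.0, 0.0, 0.0, 0.0, 0.0, 10.4], [-0.0, 0.0, 0.0, 0.0, 0.0, 10.4], [0.0, 0.0, 0.0, 0.0, 0.0, 10.4], [0.0, 0.0, 0.0, 0.0, 0.0, 10.4], [0.0, 0.0, 0.0, 0.0, 0.0, 8.6], [0.0, 0.0, 0.0, 0.0, 0.0, 0.0]]
-63.2
```

Request:
servo_tool([
  [[2.84, 2.33, -2.92, -1, 3.8, -0.3, 0], [2.91, 2.46, -2.75, 0, 8.5, 0, 0], [3.3, 2.47, -2.3, 0, 8.5, 0, 0], [3.59, 2.47, -1.78, 0, 8.5, 0, 0], [0, 0, 0, 0, 8.5, 0, 0], [0, 0, 0, 0, 8.5, 0, 0], [0, 0, 0, 0, 6.5, 0, 0], [0, 0, 0, 0, 0, 10.4, 0], [0, 0, 0, 0, 0, 10.4, 0], [0, 0, 0, 0, 0, 10.4, 0]],
])

```text
time: 5.88
tool_pos: [0.4172, -0.1397, 0.2045]
tcp_rot: [0.562, 0.827, -0.001, 0.0]
wrist_force: [0.6, 1.2, -0.2]
grip_width: 1.007
```

Request:
servo_tool([
  [[0, 0, 0, 0, 0, 10.4, 0], [0, 0, 0, 0, 0, 10.4, 0], [0, 0, 0, 0, 0, 10.4, 0], [0, 0, 0, 0, 0, 10.4, 0], [0, 0, 0, 0, 0, 10.4, 0], [0, 0, 0, 0, 0, 10.4, 0], [0, 0, 0, 0, 0, 10.4, 0], [0, 0, 0, 0, 0, 10.4, 0], [0, 0, 0, 0, 0, 10.4, 0], [0, 0, 0, 0, 0, 10.4, 0]],
])

```text
time: 7.12
tool_pos: [0.4171, -0.1396, 0.2047]
tcp_rot: [0.998, 0.067, -0.0, 0.001]
wrist_force: [-1.2, -0.7, -0.3]
grip_width: 0.998
```

Request:
servo_tool([
  [[0, 0, 0, 0, 0, 10.4, 0], [0, 0, 0, 0, 0, 10.4, 0], [0, 0, 0, 0, 0, 10.4, 0], [0, 0, 0, 0, 0, 10.4, 0], [0, 0, 0, 0, 0, 10.4, 0], [0, 0, 0, 0, 0, 10.4, 0], [0, 0, 0, 0, 0, 8.6, 0], [0, 0, 0, 0, 0, 0, 0]],
])

```text
time: 8.12
tool_pos: [0.4172, -0.1399, 0.2045]
tcp_rot: [0.853, -0.522, 0.001, 0.001]
wrist_force: [0.6, 0.5, -0.2]
grip_width: 0.997
```

```bash
python3 - <<'E'
from h import *
plan([.4125,-.139,.015],toolR(-63.2,0))
E
```

```text
t 8.12 at [ 0.4172 -0.1399  0.2045] q [-0.4384 -0.2963  1.9657 -0.0022  1.4713  2.232 ] F [ 0.5728  0.5387 -0.2088]
turn [ 0.1 -0.1  0.2] 1.0 shift [-0.3   0.38 18.95] 4.0
```

Request:
servo_tool([
  [[-0.3, 0.4, 4.5, 0, 0, 0, 0], [0, 0, 4.5, 0, 0, 0, 0], [0, 0, 4.5, 0, 0, 0, 0], [0, 0, 3.4, 0, 0, 0, 0], [0, 0, 1.9, 0, 0, 0, 0], [0, 0, 0, 0, 0, 0, 0]],
])

```text
time: 8.88
tool_pos: [0.4107, -0.1394, 0.0144]
tcp_rot: [0.853, -0.522, -0.002, 0.002]
wrist_force: [0.1, -0.2, -0.1]
grip_width: 1.001
```

Request:
servo_tool([
  [[0, 0, 0, 0, 0, 0, 1], [0, 0, 0, 0, 0, 0, 1], [0, 0, 0, 0, 0, 0, 1], [0, 0, 0, 0, 0, 0, 1], [0, 0, 0, 0, 0, 0, 1], [0, 0, 0, 0, 0, 0, 1], [0, 0, 0, 0, 0, 0, 1]],
], squeeze=60)

```text
time: 9.75
tool_pos: [0.4134, -0.1411, 0.0171]
tcp_rot: [0.852, -0.523, 0.001, 0.001]
wrist_force: [-0.0, 1.6, 7.6]
grip_width: 0.519
```

Request:
servo_tool([
  [[0, 0, -2, 0, 0, 0, 1], [0, 0, -5, 0, 0, 0, 1], [0, 0, -5, 0, 0, 0, 1], [0, 0, -5, 0, 0, 0, 1], [0, 0, -3, 0, 0, 0, 1], [0, 0, 0, 0, 0, 0, 1]],
])

```text
time: 10.5
tool_pos: [0.414, -0.1408, 0.2187]
tcp_rot: [0.852, -0.523, 0.003, 0.001]
wrist_force: [-0.2, -0.1, -1.8]
grip_width: 0.517
```

```bash
python3 - <<'E'
from h import *
plan([.4125,-.139,.2],toolR(-63.2,0))
c=cam("wrist");im=robot.capture("wrist");cv2.imwrite("pics/w4.png",im[:,:,::-1])
s=robot.observe();r=R.from_quat(s["tcp_rot"])
print("exp eye top",proj(c,s["tool_pos"]+r.apply([-.11,0,.0])))
E
```

```text
t 10.5 at [ 0.414  -0.1408  0.2187] q [-0.4425 -0.3189  1.9577 -0.0031  1.4965  2.2297] F [-0.2061 -0.1418 -1.8289]
turn [-0.1 -0.4  0.1] 1.0 shift [-0.23  0.06  1.87] 1.0
exp eye top [[250.3307 437.9694]]
```

View pics/w4.png

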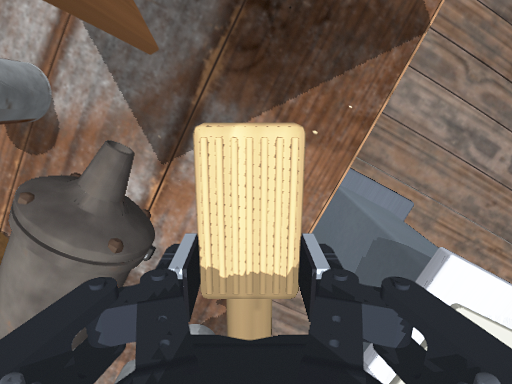

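```bash
python3 - <<'E'
from h import *
s=robot.observe();r=R.from_quat(s["tcp_rot"]);c=cam("wrist")
O=np.array([[-.04,.023,.016],[-.04,-.023,.016],[.04,-.023,.016],[.04,.023,.016]])
I=np.array([[306,123.],[195,123],[200.5,299],[299.5,299]])
for swap in(0,1):
    J=I if not swap else I[[1,0,3,2]]
    ok,rv,tv=cv2.solvePnP(O,J,c[0],c[1],flags=cv2.SOLVEPNP_IPPE)
    if not ok:continue
    Rp=c[3]*R.from_rotvec(rv[:,0]);po=c[2]+c[3].apply(tv[:,0])
    e=np.linalg.norm(proj(c,po+Rp.apply(O))-J,axis=1)
    print(swap,"paddle in tool: pos",r.inv().apply(po-s["tool_pos"]),"R",(r.inv()*Rp).as_matrix().round(3),e,"eye",r.inv().apply(po+Rp.apply([.13,0,.006])-s["tool_pos"]))
E
```

```text
0 paddle in tool: pos [0.0188 0.0004 0.0211] R [[-0.998 -0.002  0.06 ]
 [-0.001  1.     0.007]
 [-0.06   0.007 -0.998]] [0.1935 0.1931 0.17   0.1653] eye [-0.1106  0.0002  0.0073]
1 paddle in tool: pos [ 0.0207  0.0006 -0.0109] R [[-0.998  0.002 -0.06 ]
 [-0.001 -1.    -0.007]
 [-0.06  -0.007  0.998]] [0.1931 0.1935 0.1653 0.17  ] eye [-0.1094  0.0004 -0.0127]
```

```bash
cat >> h.py <<'E'
C=np.array([.5296,-.3684,0]);Y=R.from_euler('z',-37.5,degrees=True)
EYE=np.array([-.111,0,.009])
def at(x,z,P,y=-.0045):
    """tool pose that puts the eye at cupboard (x,y,z) mm->m, tool P deg below horizontal"""
    Rt=toolR(142.5,P-90);return C+Y.apply([x,y,z])-Rt.apply(EYE),Rt
def seg(a,b,n):
    return [at(*(np.array(a)+(np.array(b)-a)*(k+1)/n)) for k in range(n)]
E
python3 - <<'E'
from h import *
s=robot.observe();p=s["tool_pos"];g=np.array([.39,-.123,.28]);az=-63.2;w=[]
for k in range(20):
    az+=10.285;w.append((p+(g-p)*min(1,(k+1)/4),toolR(az,0)))
rows(w)
a=at(-.06,.22,80);print(a[0],a[1].as_euler('xyz'))
E
```

```text
[[-0.64, 0.32, -1.59, 0.1, -0.2, -10.2], [-0.69, 0.2, -1.6, -0.0, -0.0, -10.3], [-0.71, 0.07, -1.59, -0.0, -0.0, -10.3], [-0.71, -0.06, -1.59, -0.0, -0.0, -10.2], [-0.0, -0.0, -0.0, -0.0, -0.0, -10.3], [-0.0, -0.0, -0.0, -0.0, -0.0, -10.3], [-0.0, -0.0, -0.0, 0.0, -0.0, -10.3], [-0.0, -0.0, -0.0, 0.0, -0.0, -10.3], [-0.0, -0.0, -0.0, 0.0, -0.0, -10.3], [-0.0, -0.0, -0.0, 0.0, -0.0, -10.2], [0.0, -0.0, -0.0, 0.0, -0.0, -10.3], [0.0, -0.0, -0.0, 0.0, -0.0, -10.3], [0.0, -0.0, -0.0, 0.0, -0.0, -10.3], [0.0, -0.0, -0.0, 0.0, -0.0, -10.3], [0.0, -0.0, -0.0, 0.0, -0.0, -10.3], [0.0, -0.0, -0.0, 0.0, 0.0, -10.3], [0.0, -0.0, -0.0, 0.0, 0.0, -10.2], [0.0, -0.0, -0.0, 0.0, 0.0, -10.3], [0.0, 0.0, -0.0, 0.0, 0.0, -10.3], [0.0, 0.0, -0.0, 0.0, 0.0, -10.3]]
[ 0.3913 -0.2679  0.2096] [3.1416 0.1745 2.4871]
```

Request:
servo_tool([
  [[-0.64, 0.32, -1.6, 0, 0, -10.3, 1], [-0.7, 0.2, -1.6, 0, 0, -10.3, 1], [-0.7, 0.1, -1.6, 0, 0, -10.3, 1], [-0.7, 0, -1.6, 0, 0, -10.3, 1], [0, 0, 0, 0, 0, -10.3, 1], [0, 0, 0, 0, 0, -10.3, 1], [0, 0, 0, 0, 0, -10.3, 1], [0, 0, 0, 0, 0, -10.3, 1], [0, 0, 0, 0, 0, -10.3, 1], [0, 0, 0, 0, 0, -10.3, 1]],
])

```text
time: 11.8
tool_pos: [0.3883, -0.1231, 0.2768]
tcp_rot: [0.939, 0.344, -0.003, -0.0]
wrist_force: [-0.0, -0.7, -2.2]
grip_width: 0.522
```

Request:
servo_tool([
  [[0, 0, 0, 0, 0, -10.3, 1], [0, 0, 0, 0, 0, -10.3, 1], [0, 0, 0, 0, 0, -10.3, 1], [0, 0, 0, 0, 0, -10.3, 1], [0, 0, 0, 0, 0, -10.3, 1], [0, 0, 0, 0, 0, -10.3, 1], [0, 0, 0, 0, 0, -10.3, 1], [0, 0, 0, 0, 0, -10.3, 1], [0, 0, 0, 0, 0, -10.3, 1], [0, 0, 0, 0, 0, -10, 1]],
])

```text
time: 13.05
tool_pos: [0.3882, -0.1231, 0.2768]
tcp_rot: [0.318, 0.948, -0.001, -0.002]
wrist_force: [-0.6, -0.8, -2.8]
grip_width: 0.519
```

```bash
python3 - <<'E'
from h import *
plan(*at(-.09,.215,85))
rows(seg((-.11,.225,90),(-.07,.215,80),4)+seg((-.07,.215,80),(-.03,.215,65),4)+seg((-.03,.215,65),(-.005,.235,52),3))
E
```

```text
t 13.05 at [ 0.3882 -0.1231  0.2768] q [-0.4303 -0.4199  1.9292 -0.0031  1.6365 -1.3542] F [-0.6135 -0.7524 -2.794 ]
turn [-0.2 -5.2  0.4] 1.0 shift [ -5.45 -11.31   6.75] 3.0
TOO BIG 1
[[-4.95, -11.33, 5.05, -0.2, -2.7, 0.4], [-0.96, 0.0, 0.78, -0.0, -2.5, 0.0], [-0.95, 0.0, 0.82, -0.0, -2.5, 0.0], [-0.93, 0.0, 0.86, -0.0, -2.5, 0.0], [-0.95, 0.0, 0.9, -0.0, -3.7, 0.0], [-0.94, 0.0, 0.97, -0.0, -3.8, 0.0], [-0.92, 0.0, 1.02, -0.0, -3.7, 0.0], [-0.89, 0.0, 1.09, -0.0, -3.8, 0.0], [-1.0, 0.0, 0.59, -0.0, -4.3, 0.0], [-1.02, -0.0, 0.67, 0.0, -4.4, 0.0], [-1.03, -0.0, 0.75, 0.0, -4.3, 0.0]]
```

Request:
servo_tool([
  [[0, -3.8, 1.7, 0, 0, 0.4, 1], [0, -3.8, 1.7, 0, 0, 0, 1], [-1.6, -3.7, 1.7, 0, 0, 0, 1], [-1.7, 0, 0, 0, 0, 0, 1], [-1.7, 0, 0, 0, -2.7, 0, 1], [0, 0, 0, 0, 0, 0, 1]],
])

```text
time: 13.8
tool_pos: [0.3586, -0.2432, 0.2265]
tcp_rot: [0.324, 0.946, -0.008, 0.02]
wrist_force: [0.1, 0.2, -2.4]
grip_width: 0.518
```

```bash
python3 - <<'E'
from h import *
plan(*at(-.1,.225,87.5))
rows(seg((-.1,.222,87.5),(-.07,.215,80),3)+seg((-.07,.215,80),(-.03,.215,65),4)+seg((-.03,.215,65),(-.005,.235,52),3))
E
```

```text
t 13.8 at [ 0.3586 -0.2432  0.2265] q [-0.7138 -0.376   1.9881 -0.0006  1.4854 -1.6244] F [ 0.1359  0.2298 -2.3599]
turn [-0.2  0.  -0.3] 1.0 shift [-0.07  0.02 -0.26] 1.0
[[-1.02, 0.03, 0.8, -0.2, -2.5, -0.3], [-0.94, -0.0, 0.81, 0.0, -2.5, -0.0], [-0.94, -0.0, 0.84, 0.0, -2.5, -0.0], [-0.95, -0.0, 0.91, 0.0, -3.7, -0.0], [-0.93, -0.0, 0.96, 0.0, -3.8, -0.0], [-0.92, 0.0, 1.03, 0.0, -3.7, -0.0], [-0.9, 0.0, 1.09, 0.0, -3.8, -0.0], [-1.0, 0.0, 0.59, 0.0, -4.3, -0.0], [-1.02, 0.0, 0.67, 0.0, -4.4, -0.0], [-1.02, 0.0, 0.75, 0.0, -4.3, -0.0]]
```

Request:
servo_tool([
  [[-1.0, 0, 0.8, -0.2, -2.5, -0.3, 1], [-0.94, 0, 0.81, 0, -2.5, 0, 1], [-0.94, 0, 0.84, 0, -2.5, 0, 1], [-0.95, 0, 0.91, 0, -3.7, 0, 1], [-0.93, 0, 0.96, 0, -3.8, 0, 1], [-0.92, 0, 1.03, 0, -3.7, 0, 1], [-0.9, 0, 1.09, 0, -3.8, 0, 1], [-1.0, 0, 0.59, 0, -4.3, 0, 1], [-1.02, 0, 0.67, 0, -4.4, 0, 1], [-1.02, 0, 0.75, 0, -4.3, 0, 1]],
])

```text
time: 15.05
tool_pos: [0.4491, -0.3121, 0.1743]
tcp_rot: [0.304, 0.895, -0.105, 0.309]
wrist_force: [-0.0, 0.3, -2.5]
grip_width: 0.52
```

```bash
python3 - <<'E'
from h import *
plan(*at(-.005,.235,52))
rows(seg((-.005,.235,52),(.014,.254,44),4)+[at(.014,.254,44)])
im=robot.capture("wrist");cv2.imwrite("pics/w5.png",im[::-1,::-1,::-1])
c=cam("wrist");H=C+Y.apply([[.068,-.0045,.2],[.0295,-.0045,.2385]]);print("expect(rot)",[511,383]-proj(c,H))
im=robot.capture("side");cv2.imwrite("pics/s5.png",im[:,:,::-1])
E
```

```text
t 15.05 at [ 0.4491 -0.3121  0.1743] q [-0.7324 -0.5767  2.3608  0.0758  0.6947 -1.6908] F [-0.0406  0.3421 -2.4803]
turn [0.  0.1 0. ] 1.0 shift [ 0.02 -0.02  0.05] 1.0
[[-0.62, -0.02, 0.36, 0.0, -1.9, 0.0], [-0.65, 0.0, 0.33, 0.0, -2.0, 0.0], [-0.64, 0.0, 0.35, 0.0, -2.0, 0.0], [-0.65, 0.0, 0.38, 0.0, -2.0, 0.0], [-0.0, 0.0, 0.0, 0.0, 0.0, 0.0]]
expect(rot) [[262.6834   5.3319]
 [262.7283 -50.337 ]]
```

View pics/w5.png

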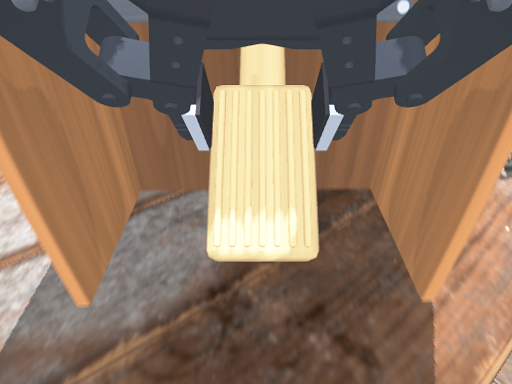

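Request:
servo_tool([
  [[-0.62, 0, 0.36, 0, -1.9, 0, 1], [-0.65, 0, 0.33, 0, -2, 0, 1], [-0.64, 0, 0.35, 0, -2, 0, 1], [-0.65, 0, 0.38, 0, -2, 0, 1], [0, 0, 0, 0, 0, 0, 1]],
])

```text
time: 15.78
tool_pos: [0.4718, -0.3297, 0.181]
tcp_rot: [0.296, 0.872, -0.125, 0.369]
wrist_force: [0.0, -0.1, -2.8]
grip_width: 0.521
```

```bash
python3 - <<'E'
from h import *
plan(*at(.014,.254,44))
rows(seg((.014,.254,44),(.046,.222,44),6)+[at(.046,.222,44)])
E
```

```text
t 15.78 at [ 0.4718 -0.3297  0.181 ] q [-0.7343 -0.5657  2.4018  0.1187  0.5092 -1.7302] F [ 0.0259 -0.0525 -2.7698]
turn [ 0.  -0.1  0. ] 1.0 shift [ 0.06 -0.01  0.03] 1.0
[[0.07, -0.01, 0.79, 0.0, -0.1, 0.0], [0.01, 0.0, 0.75, 0.0, -0.0, 0.0], [0.01, 0.0, 0.75, 0.0, -0.0, 0.0], [0.02, 0.0, 0.76, 0.0, -0.0, 0.0], [0.01, 0.0, 0.75, 0.0, -0.0, 0.0], [0.01, 0.0, 0.76, 0.0, -0.0, 0.0], [0.0, 0.0, -0.0, 0.0, -0.0, 0.0]]
```

Request:
servo_tool([
  [[0.06, 0, 0.7, 0, 0, 0, 1], [0, 0, 0.7, 0, 0, 0, 1], [0, 0, 0.6, 0, 0, 0, 1], [0, 0, 0.4, 0, 0, 0, 1], [0, 0, 0, 0, 0, 0, 1]],
])

```text
time: 16.4
tool_pos: [0.4858, -0.3407, 0.1648]
tcp_rot: [0.296, 0.871, -0.126, 0.37]
wrist_force: [-0.6, -0.3, -1.8]
grip_width: 0.52
```

Request:
servo_tool([
  [[0, 0, 0.6, 0, 0, 0, 1], [0, 0, 0.6, 0, 0, 0, 1], [0, 0, 0.5, 0, 0, 0, 1], [0, 0, 0.4, 0, 0, 0, 1], [0, 0, 0, 0, 0, 0, 1]],
])

```text
time: 17.02
tool_pos: [0.4978, -0.3499, 0.1503]
tcp_rot: [0.296, 0.871, -0.126, 0.371]
wrist_force: [-0.3, 0.2, -2.0]
grip_width: 0.516
```

```bash
python3 - <<'E'
from h import *
plan(*at(.046,.222,44))
E
```

```text
t 17.02 at [ 0.4978 -0.3499  0.1503] q [-0.7273 -0.3767  2.338   0.1414  0.3808 -1.7526] F [-0.3262  0.1526 -1.9812]
turn [-0.   0.1 -0. ] 1.0 shift [0.22 0.02 0.05] 1.0
```

Request:
servo_tool([
  [[0.3, 0, 0, 0, 0, 0, 1], [0.3, 0, 0, 0, 0, 0, 1], [0.2, 0, 0, 0, 0, 0, 1], [0, 0, 0, 0, 0, 0, 1]],
])

```text
time: 17.52
tool_pos: [0.4943, -0.3474, 0.147]
tcp_rot: [0.296, 0.871, -0.127, 0.373]
wrist_force: [5.0, -2.8, 1.3]
grip_width: 0.513
```

Request:
servo_tool([
  [[-0.15, 0, 0, 0, 0, 0, 1], [0, 0, 0, 0, 0, 0, 0.4], [0, 0, 0, 0, 0, 0, 0.2], [0, 0, 0, 0, 0, 0, 0], [0, 0, 0, 0, 0, 0, 0], [0, 0, 0, 0, 0, 0, 0], [0, 0, 0, 0, 0, 0, 0], [0, 0, -0.7, 0, 0, 0, 0], [0, 0, -1, 0, 0, 0, 0], [0, 0, -1, 0, 0, 0, 0]],
])

```text
time: 18.77
tool_pos: [0.4785, -0.3351, 0.1653]
tcp_rot: [0.296, 0.871, -0.126, 0.371]
wrist_force: [-0.3, 0.1, -0.3]
grip_width: 0.997
```

```bash
python3 - <<'E'
from h import *
print(robot.observe()["wrist_force"])
im=robot.capture("wrist");cv2.imwrite("pics/w6.png",im[::-1,::-1,::-1])
w=seg((.022,.238,44),(.0,.240,52),3)+seg((.0,.24,52),(-.03,.225,65),4)+seg((-.03,.225,65),(-.1,.225,85),5)
rows(w)
E
```

```text
[-0.2643  0.1474 -0.266 ]
[[0.6, 0.01, -1.02, -0.0, 2.8, 0.0], [0.43, 0.0, -1.06, -0.0, 2.7, 0.0], [0.46, 0.0, -1.05, -0.0, 2.7, 0.0], [0.75, 0.0, -0.79, -0.0, 3.2, 0.0], [0.76, 0.0, -0.75, -0.0, 3.3, 0.0], [0.77, 0.0, -0.7, -0.0, 3.2, 0.0], [0.77, 0.0, -0.65, -0.0, 3.3, 0.0], [1.18, 0.0, -1.37, -0.0, 4.0, 0.0], [1.21, 0.0, -1.27, -0.0, 4.0, 0.0], [1.25, 0.0, -1.18, -0.0, 4.0, 0.0], [1.28, 0.0, -1.09, -0.0, 4.0, 0.0], [1.29, 0.0, -0.99, -0.0, 4.0, 0.0]]
```

View pics/w6.png

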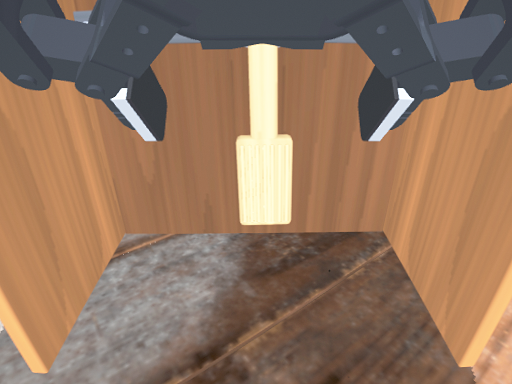

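The paddle hangs against the back, ridged side to the front (blade 237–292, rows 135–224), clear of the fingers. I'll back out.

Request:
servo_tool([
  [[0.6, 0, -1.0, 0, 2.8, 0, 0], [0.4, 0, -1.1, 0, 2.7, 0, 0], [0.5, 0, -1.0, 0, 2.7, 0, 0], [0.8, 0, -0.8, 0, 3.2, 0, 0], [0.8, 0, -0.8, 0, 3.2, 0, 0], [0, 0, 0, 0, 0, 0, 0], [0, 0, 0, 0, 0, 0, 0], [0, 0, 0, 0, 0, 0, 0]],
])

```text
time: 19.82
tool_pos: [0.4355, -0.3021, 0.1799]
tcp_rot: [0.309, 0.911, -0.087, 0.257]
wrist_force: [-0.1, 0.5, -1.0]
grip_width: 0.997
```

```bash
python3 - <<'E'
from h import *
s=robot.observe();c=cam("wrist");a=robot.capture("wrist").astype(int)
for _ in range(6):b=robot.capture("wrist").astype(int)
print(s["time"],s["tool_pos"],s["wrist_force"],"diff>40 px:",(abs(a-b).max(2)>40).sum())
cv2.imwrite("pics/w7.png",b[::-1,::-1,::-1])
f=lambda x,z:[511,383]-proj(c,C+Y.apply([x,-.0045,z]))[0]
print("exp blade centre ridged",f(.057,.075),"bottom",f(.057,.035))
t=robot.capture("top");o=cv2.imread("pics/top0.png")[:,:,::-1];d=(abs(t.astype(int)-o).max(2)>50)
for n,(u,v) in dict(cup=(157,223),cut=(186,236),tin=(250,138)).items():print(n,d[v-12:v+13,u-12:u+13].sum())
E
```

```text
19.825 [ 0.4355 -0.3021  0.1799] [-0.1107  0.5086 -0.9566] diff>40 px: 362
exp blade centre ridged [262.1174 121.3727] bottom [262.1251 152.2311]
cup 0
cut 0
tin 0[ WARN:0@1.932] global loadsave.cpp:1063 imwrite_ Unsupported depth image for selected encoder is fallbacked to CV_8U.
```

View pics/w7.png

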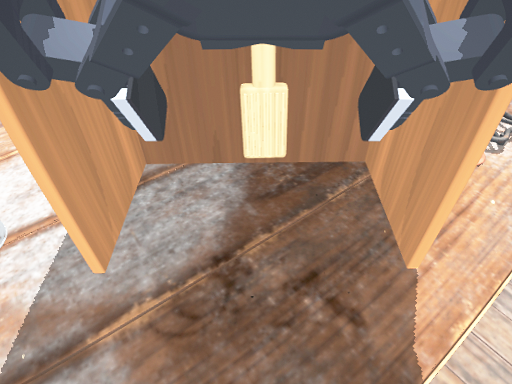

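Request:
servo_tool([
  [[0, 0, 0, 0, 0, 0, 0], [0, 0, 0, 0, 0, 0, 0], [0, 0, 0, 0, 0, 0, 0], [0, 0, 0, 0, 0, 0, 0], [0, 0, 0, 0, 0, 0, 0], [0, 0, 0, 0, 0, 0, 0], [0, 0, 0, 0, 0, 0, 0], [0, 0, 0, 0, 0, 0, 0]],
])

```text
time: 21.22
tool_pos: [0.4356, -0.3022, 0.1805]
tcp_rot: [0.309, 0.911, -0.087, 0.257]
wrist_force: [-0.3, 0.2, -0.4]
grip_width: 0.998
```

```bash
python3 - <<'E'
from h import *
a=robot.capture("wrist").astype(int)
for _ in range(10):b=robot.capture("wrist").astype(int)
d=abs(a-b).max(2)>40
print("all",d.sum(),"paddle zone",d[215:345,215:280].sum())
d0=robot.capture("wrist")[::-1,::-1][60:165,225:305]
m=(d0.min(2)>130)&(d0[:,:,0]>200);ys,xs=np.nonzero(m);print([ (60+y,225+xs[ys==y].mean().round(1)) for y in(5,40,60,85)])
if d[215:345,215:280].sum()<30: robot.close_job();print("closed")
E
```

```text
all 10 paddle zone 0
[(65, np.float64(263.0)), (100, np.float64(264.0)), (120, np.float64(264.0)), (145, np.float64(264.5))]
the job is handed in; nothing more can be done
closed
```

The paddle is hanging on the hook, straight down and still, with its ridged side to the front. I handed the job in at about 22 s of the 54 s allowed; no verdict came back.

**What I did**
- **Hook:** I found it by sight from two wrist-camera views, about 4 mm right of the rail's middle.
- **Grasp:** I took the paddle by its blade, with the wrist camera turned to the underside so it cleared the lintel.
- **Hanging:** I slid the eye down along the 45° pin and felt the pin inside the hole (about 6 N). Then I let go and backed the fingers clear.

**Last checks**
- **Hanging straight:** The blade sits where a hanging paddle should, within about 4 px. The handle and blade line leans less than 2 px over its length.
- **At rest:** Nothing changed in the paddle's part of the picture over 0.5 s. An earlier comparison, just after backing out, showed 362 changed pixels. I put that down to the arm settling, waited a second and repeated it.
- **Robot clear:** The wrist force is near zero.
- **Cup, cutter and tin:** They look unchanged in the top view.

**Not confirmed**
- The eye on the pin was never seen after release, because the gripper hid it. That it is seated rests on the felt contact and the way the paddle hangs.
- The cupboard fit disagreed with one roof corner by 17 px, which I took for a misread corner. The hook position came from direct triangulation, good to about 2 mm.

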